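Check a rack frame for square by its two diagonals

ROBOT

A 6-joint arm with a two-finger parallel gripper is mounted at the origin on the work surface. World frame = base frame: x ahead of the robot, y to its left, z up, the work surface at z = 0. Lengths are in m, angles in rad, forces in N, time in s.
With the tool pointing down it reaches from about 0.3 to 0.775 m from the base axis. Payload 14.6 kg.
Tool frame: the origin (TCP) lies at the very end of the fingers, on their centre line; the grasp point (between the pads) lies 19 mm behind it (pinch_z is the distance from the TCP to the grasp point, in m); z points along the fingers, y is the direction in which the jaws open and shut (so a half turn about z gives the same grasp; the last joint's range is limited). The gripper opens to 94 mm and grips with 3 to 60 N. Pads are 16 mm wide; open, the fingers measure 119 mm over their backs; the gripper's body (75 mm by 177 mm) begins 78 mm behind the grasp point.
Start: joints at [-1.17, 0.3, 1.521, -0, 1.321, -0.067], TCP at [0.248, -0.491, 0.205] pointing down, gripper open.
Joint ranges: [-3.03, 3.03], [-0.79, 2.21], [0.23, 2.52], [-1.04, 4.18], [0, 3.07], [-2.55, 2.55]. Speed limits (rad/s): [2.22, 2.22, 2.57, 3.14, 3.14, 3.14].

INTERFACE

Orientations are given as [roll, pitch, yaw] about the fixed x, y, z axes, in that order (R = Rz(yaw) Ry(pitch) Rx(roll)).
In Python, from station import get_obs, camera, hand_in, pinch_z gives the robot as it stands.
- The arm moves only by the tool servo_tool, never from a script. Its argument "moves" is a list that holds one entry, the list of rows, each a list of 7 numbers: the turn, a rotation vector about the tool's x, y, z normalised to -1 to 1, where 1 is pi/2 rad, then the shift along the tool's x, y, z normalised to -1 to 1, where 1 is 500 mm, then the closure, from 0 (fully open) to 1 (shut). In form: [[[rx, ry, rz, x, y, z, hand], ...]]. A call has 1 to 12 rows; each row is the pose to reach, as a shift and turn from the pose measured when the call began, along the tool's axes at that moment; what a row does not reach only later rows make up. A row lasts 1/12 s, in which the tool goes at most 41.7 mm and 7.16 degrees, less where a joint would pass 70% of its speed; a pose out of reach is approached as far as the arm can. A call with a number of a shift or a turn outside -1 to 1 is refused whole. A call with a gripper value outside its range is refused whole. The fingers move at their own pace and stop on an object; "squeeze" is the grip in N (left out, the last holds). Time passes only in rows, so rows that repeat a pose let the fingers close. It gives the time, the measured TCP pose, the force and the opening at its end, in the units of the state.
- get_obs(): the state, without advancing time (a new reading comes with each control period).
- camera(name): name is "scene" or "top" or "wrist"; returns a dict with "color" (420x560x3 uint8, red, green, blue), "intrinsics" (3x3 intrinsics, pixels), "rvec" (rotation vector, rad) and "tvec" (3), from world to camera coordinates, as OpenCV has them. Camera axes: x right, y down, z forward; pixel columns grow to the right and rows downward; lengths in m; the calibration is good to about 2 mm. A picture is of the moment at which its call begins. There is no depth.
- hand_in(): hands the job in, once; it reports no verdict.
The state is a dict: "time_s": time; "qpos": joint angles; "joint_vel": joint speeds; "tau": joint torques, N m; "ee_pos": TCP position; "eef_rot": TCP orientation; "force": force on the tool from outside, world axes, zero at the start; "moment": the same for the moment, N m; "grip_width": finger opening in m.
Only numpy, scipy, OpenCV 4.12 (cv2) and the standard library are available. Lean on these libraries where they do the work, as an engineer would, in place of code of your own. Each camera call takes 0.05 s, during which the arm holds its last target.

TASK

Check whether the pinned aluminium frame on the bench is square: lay the slide rule flat inside it and measure the diagonal that starts at the left end of the near (screwed-down) bar, then the other diagonal, each time bringing both noses gently into their corners and feeling the rule bear against the frame with light pressure for a moment, never hard enough to strain it. Compare the two readings and finish with the rule lying in the longer diagonal, extended so that both noses sit in its corners, let go. Leave the rack, the bottle and the beaker alone.

Things in the scene. Friction and masses are not known exactly. Their poses are not given: they have to be found in the camera images.
- frame: Four flat aluminium bars (18 mm wide; near and far bars 16 mm high, sides 14 mm) lying on the bench, pinned stiffly at the corners. Inner sides all 180 mm; skewed by up to 4.6 degrees either way. Near bar (towards the robot, two lugs outside) is screwed down. Origin on the bench 90 mm beyond the middle of the near bar's inner face; x points to the far bar, square to the near bar, y left along it.
- near_left (a point): Inner corner point of the frame at the left (+y) end of the near bar, 6 mm above the bench, where the upright inner faces of two bars meet. Inner diagonals are about 244 to 265 mm. A few newtons in the corners is a good measuring pressure; over about 15 N is too hard for the frame, though the pins do not give below 25 N.
- near_right (a point): The same at the right (-y) end of the near bar.
- far_left (a point): The same at the left end of the far bar.
- far_right (a point): The same at the right end of the far bar, diagonally opposite near_left.
- runner (a joint): Extension of the slide rule in m: 0 shut (stop), 0.07 fully out (stop); 0.01 to 0.045 at the start, about 0.028 to 0.048 in the frame. Nose centres are 205 mm + this apart. Slides with 0.5 N drag and stays where left. The beam's friction on the bench is greater (3 to 8 N): the runner slides in or out and leaves the beam lying; shut, it pushes the beam along.
- beam_nose (a point): Centre of the nose (upright round pin, 8 mm diameter) at the end of the rule's beam, 6 mm above the rule's underside. x axis along the rule to the other nose, z up. Steel beam: 22 mm wide, 8 mm thick, from 10 to 172 mm behind the nose, with a 7 mm wide neck. Fully home, a nose touches both bars and its centre is 5.4 to 5.9 mm from the corner point.
- runner_nose (a point): Centre of the same kind of 8 mm nose at the end of the runner's 8 mm wide tongue; same axes as beam_nose, 6 mm above the rule's underside. Runner (0.09 kg) plate and tongue lie 9 to 13 mm above the underside.
- runner_grip (a point): Point in the upright black grip on the runner, 36 mm above the rule's underside. The grip is 26 mm long along the rule, 14 mm wide across it, 13 to 50 mm above the underside. It is 112.5 mm from the runner's nose and, rule shut, 92.5 mm from the beam's nose, near the rule's centre of mass. Axes as beam_nose.
- rule: The slide rule's beam (0.38 kg), loose on the bench, with the runner on it. Origin on its underside, 102.5 mm from the beam's nose; x along the rule towards the runner's nose, z up.
- tube_rack: Bystander: red plastic rack with capped tubes, 126 x 84 mm, about 120 mm high; origin at the centre of its underside.
- reagent_bottle: Bystander: capped bottle, 66 mm diameter, 150 mm high; origin at the centre of its underside.
- beaker: Bystander: open white plastic beaker, 70 mm diameter, 80 mm high; origin at the centre of its underside.
Things that resemble listed ones, but are neither listed nor needed, are in the scene too. Leave any blue or purple look-alike of the rule alone.

How it is judged:
By the outcome, as a careful person would: the job done as asked, in the order asked, and still so for the second after the job is handed in, with the robot touching nothing.
It also fails if it takes over 72 s, if anything falls off the work surface, if the arm or the gripper's body presses on something with over 40 N, if the wrist force passes 120 N, or if a joint passes its speed limit or range.

## Working session

There is one attempt and no reset: what is moved stays moved. The work goes in short steps, Python scripts to look and compute and a tool call to move; the robot and the scene stay as the last step left them, time stands still between calls to the robot, and variables do not carry over. Pictures are saved under pics/ and viewed, and the job is handed in when it is done.

Besides the shell and the picture viewer there is one more tool, called by a JSON object that holds its "fn" and its "kwargs". servo_tool: Moves the arm, as the interface text tells. Scaled input: -1 to 1 covers 500 mm each way for a shift and pi/2 rad each way for a turn. Its arguments: {"type":"object","properties":{"moves":{"type":"array"},"squeeze":{"type":"number"}},"required":["moves"]}

```bash
mkdir -p pics; ls; python3 - <<'E'
from station import get_obs,camera,pinch_z
import cv2,pickle
o=get_obs();print(o,pinch_z)
for n in("scene","top","wrist"):
    c=camera(n);pickle.dump(c,open(f"pics/{n}0.pkl","wb"));cv2.imwrite(f"pics/{n}0.png",c["color"][:,:,::-1])
    print(n,c["intrinsics"],c["rvec"],c["tvec"])
E
```

```text
pics
{'time_s': 0.0, 'qpos': array([-1.16961259e+00,  3.00489838e-01,  1.52157852e+00,  5.90739359e-06,
        1.32067456e+00, -6.66254989e-02]), 'joint_vel': array([-1.14050848e-03,  7.83284043e-04, -5.08983491e-05,  1.61147739e-03,
        1.74163055e-03,  3.15599154e-04]), 'tau': array([-1.50591990e-03, -5.31821108e+01, -3.52735233e+01,  7.07901525e-02,
        2.45206797e-02, -3.68955239e-05]), 'ee_pos': array([ 0.24789887, -0.49067835,  0.20487713]), 'eef_rot': array([-3.14044532e+00, -8.22892985e-05,  4.67807725e-01]), 'force': array([-0.05237084, -0.58701548,  0.10385095]), 'moment': array([ 0.01246289, -0.04109747,  0.02515945]), 'grip_width': 0.09361086795476087} 0.0188
scene [[425.27188715   0.         281.32247234]
 [  0.         425.27188715 210.76375667]
 [  0.           0.           1.        ]] [ 2.09792139  1.0573453  -0.4819123 ] [-0.3273925  -0.23498499  1.69650208]
top [[486.0757646    0.         279.37005683]
 [  0.         486.0757646  207.82479854]
 [  0.           0.           1.        ]] [ 2.13935693 -2.15342713  0.17268971] [0.00321724 0.53886399 1.42362074]
wrist [[351.51544329   0.         281.35908429]
 [  0.         351.51544329 208.22822577]
 [  0.           0.           1.        ]] [-2.48371727  1.52731326  0.19984165] [-0.54866866 -0.02704418  0.39180855]
```

View pics/top0.png

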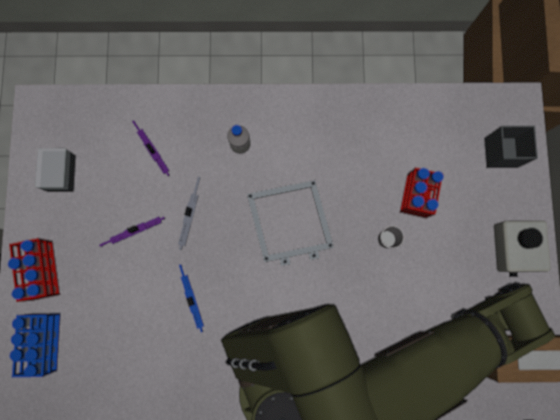

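View pics/scene0.png

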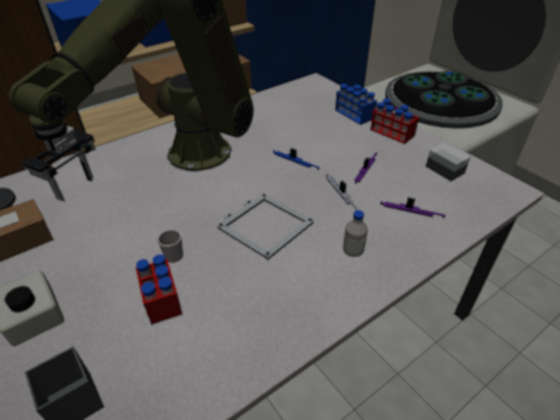

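Top image: candidates for the rule are the grey one (189,212), the blue one (191,300) and the purple ones (151,148) and (132,231). Steel means the grey one. The frame is at (290,222), with the lugs (near bar) on its lower side at (285,261) and (314,255).

```bash
python3 - <<'E'
import cv2
i=cv2.imread("pics/top0.png")
cv2.imwrite("pics/c1.png",cv2.resize(i[170:255,155:225],None,fx=7,fy=7,interpolation=cv2.INTER_CUBIC))
cv2.imwrite("pics/c2.png",cv2.resize(i[172:272,240:340],None,fx=6,fy=6,interpolation=cv2.INTER_CUBIC))
E
```

```text
(no output)
```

View pics/c1.png

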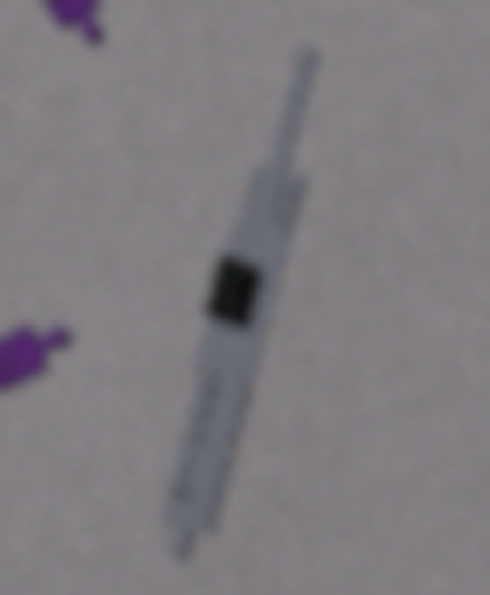

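View pics/c2.png

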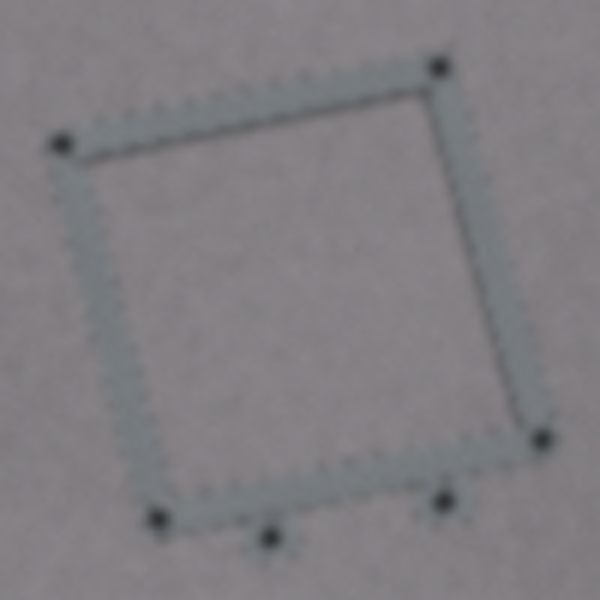

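```bash
cat > h.py <<'E'
import numpy as np,cv2,pickle
from scipy.spatial.transform import Rotation as Ro
def load(f): return pickle.load(open(f,"rb"))
def ray(c,px,z):
    R=cv2.Rodrigues(np.array(c["rvec"],float))[0];t=np.array(c["tvec"],float).ravel()
    u=cv2.undistortPoints(np.array([[px]],float),c["intrinsics"],None)[0,0]
    d=R.T@np.array([u[0],u[1],1]);C=-R.T@t
    return C+d*(z-C[2])/d[2]
def proj(c,P):
    return cv2.projectPoints(np.array(P,float).reshape(-1,3),np.array(c["rvec"],float),np.array(c["tvec"],float),c["intrinsics"],None)[0][:,0]
def snap(name,tag):
    from station import camera
    c=camera(name);pickle.dump(c,open(f"pics/{tag}.pkl","wb"));cv2.imwrite(f"pics/{tag}.png",c["color"][:,:,::-1]);return c
def crop(tag,x0,y0,x1,y1,f,out):
    i=cv2.imread(f"pics/{tag}.png");cv2.imwrite(f"pics/{out}.png",cv2.resize(i[y0:y1,x0:x1],None,fx=f,fy=f,interpolation=cv2.INTER_CUBIC))
def uncrop(p,x0,y0,f): return ((np.array(p,float)+.5)/f-.5+np.array([x0,y0]))
E
python3 - <<'E'
from h import *
c=load("pics/top0.pkl")
for n,p,z in [("rn",(309,50),.012),("grip",(235,290),.05),("bn",(180,555),.008)]:
    print(n,ray(c,uncrop(p,155,170,7),z).round(4))
for n,p in [("FL",(61,143)),("FR",(439,66)),("NR",(542,439)),("NL",(158,519)),("lugL",(270,538)),("lugR",(444,501))]:
    print(n,ray(c,uncrop(p,240,172,6),.016).round(4))
R=cv2.Rodrigues(c["rvec"])[0];print("cam",-R.T@c["tvec"])
w=load("pics/wrist0.pkl");from station import get_obs
o=get_obs();R=cv2.Rodrigues(w["rvec"])[0];C=-R.T@w["tvec"]
T=Ro.from_euler("xyz",o["eef_rot"]).as_matrix();print("wrist cam in tool",T.T@(C-o["ee_pos"]),T.T@R.T)
E
```

```text
rn [0.6423 0.2487 0.012 ]
grip [0.5295 0.2723 0.05  ]
bn [0.4196 0.3013 0.008 ]
FL [0.5818 0.0903 0.016 ]
FR [ 0.621  -0.1043  0.016 ]
NR [ 0.4285 -0.153   0.016 ]
NL [0.3896 0.0411 0.016 ]
lugL [ 0.3797 -0.0151  0.016 ]
lugR [ 0.3976 -0.1029  0.016 ]
cam [0.31728898 0.01309598 1.48870311]
wrist cam in tool [ 0.07395055 -0.00080929 -0.17996654] [[ 1.35544516e-04 -9.66860354e-01 -2.55305773e-01]
 [ 9.99999873e-01  2.55103777e-04 -4.35184949e-04]
 [ 4.85892541e-04 -2.55305682e-01  9.66860265e-01]]
```

```bash
cat >> h.py <<'E'
def row(P,yaw,o=None,roll=np.pi,pitch=0.):
    if o is None:
        from station import get_obs; o=get_obs()
    T=Ro.from_euler("xyz",o["eef_rot"]); G=Ro.from_euler("xyz",[roll,pitch,yaw])
    r=(T.inv()*G).as_rotvec()/(np.pi/2); d=T.inv().apply(np.array(P)-o["ee_pos"])/.5
    print("row",np.r_[r,d].round(4).tolist(), "dist mm",np.linalg.norm(d)*500)
E
python3 - <<'E'
from h import *
row([.40,-.10,.21],.1)
row([.5295,.2723,.2],-.23)
c=load("pics/top0.pkl")
for n,p,z in [("bottletop",(237,130),.15),("bottlebase",(240,147),.0),("beaker",(389,237),.08),("purplenose",(164,218),.01)]: print(n,ray(c,p,z).round(3))
E
```

```text
row [-0.0005, 0.0001, 0.2342, 0.6239, -0.5604, -0.0094] dist mm 419.31326510213506
row [-0.0005, 0.0001, 0.4443, 1.1908, -1.1081, 0.0111] dist mm 813.3449880440941
bottletop [0.748 0.12  0.15 ]
bottlebase [0.74  0.122 0.   ]
beaker [ 0.445 -0.318  0.08 ]
purplenose [0.514 0.353 0.01 ]
```

{"fn": "servo_tool", "kwargs": {"moves": [[[0,0,0.44,0.73,-0.68,0,0],[0,0,0.44,0.73,-0.68,0,0],[0,0,0.44,0.73,-0.68,0,0],[0,0,0.44,0.73,-0.68,0,0],[0,0,0.44,0.73,-0.68,0,0],[0,0,0.44,0.73,-0.68,0,0],[0,0,0.44,0.73,-0.68,0,0],[0,0,0.44,0.73,-0.68,0,0],[0,0,0.44,0.73,-0.68,0,0],[0,0,0.44,0.73,-0.68,0,0],[0,0,0.44,0.73,-0.68,0,0],[0,0,0.44,0.73,-0.68,0,0]]]}}

```text
time_s: 1.15
ee_pos: [0.4172, -0.0295, 0.2055]
eef_rot: [-3.141, 0.0, -0.223]
force: [0.8, -1.7, -0.1]
grip_width: 0.0939
```

```bash
python3 - <<'E'
from h import *
snap("wrist","w1")
from station import get_obs;print(get_obs()["qpos"])
row([.5295,.2723,.2],-.23)
E
```

```text
[-0.14602099  0.00372482  1.86227309  0.00245962  1.27549518  1.6429424 ]
row [-0.0015, 0.0001, 0.0071, 0.0874, -0.6264, 0.0123] dist mm 316.3034911512238
```

View pics/w1.png

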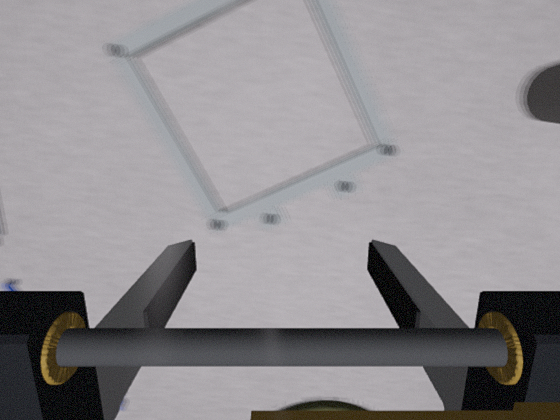

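```bash
python3 - <<'E'
from h import *
snap("wrist","w2")
crop("w2",70,0,470,240,2,"w2c")
E
```

```text
(no output)
```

View pics/w2c.png

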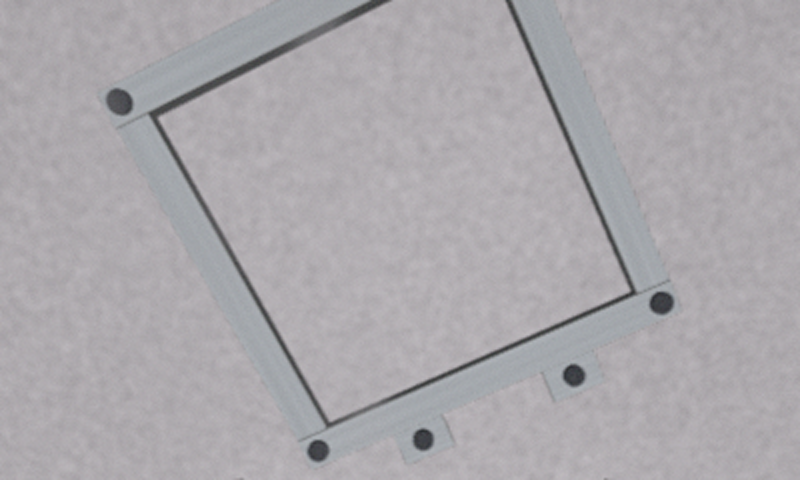

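{"fn": "servo_tool", "kwargs": {"moves": [[[0,0,0,0.08,-0.63,0.01,0],[0,0,0,0.08,-0.63,0.01,0],[0,0,0,0.08,-0.63,0.01,0],[0,0,0,0.08,-0.63,0.01,0],[0,0,0,0.08,-0.63,0.01,0],[0,0,0,0.08,-0.63,0.01,0],[0,0,0,0.08,-0.63,0.01,0],[0,0,0,0.08,-0.63,0.01,0],[0,0,0,0.08,-0.63,0.01,0],[0,0,0,0.08,-0.63,0.01,0]]]}}

```text
time_s: 2.08
ee_pos: [0.5249, 0.2723, 0.1997]
eef_rot: [-3.141, 0.002, -0.216]
force: [0.5, 0.4, 0.3]
grip_width: 0.0939
```

```bash
python3 - <<'E'
from h import *
snap("wrist","w3")
E
```

```text
(no output)
```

View pics/w3.png

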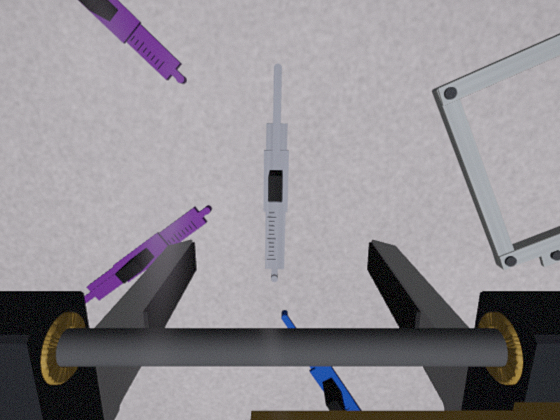

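The wrist view shows the grey rule with its runner nose at (278,67), grip at (275,186) and beam nose at (275,277). The purple and blue look-alikes are clear of it.

```bash
python3 - <<'E'
from h import *
crop("w3",225,50,325,290,2.5,"w3c")
i=cv2.imread("pics/w3.png")
a=cv2.resize(i[55:175,230:330],None,fx=5,fy=5,interpolation=cv2.INTER_CUBIC);b=cv2.resize(i[165:285,230:330],None,fx=5,fy=5,interpolation=cv2.INTER_CUBIC)
cv2.imwrite("pics/w3d.png",np.hstack([a[:600,:400],b[:600,:400]]))
c=load("pics/w2.pkl")
for n,p,z in [("FLi",(152,113),.015),("NLi",(328,426),.016),("NRi",(636,292),.016),("NRi0",(633,291),.0),("NLpin",(318,450),.016),("NRpin",(661,302),.016),("FLpin",(119,101),.016)]:
    print(n,ray(c,uncrop(p,70,0,2),z).round(4))
E
```

```text
FLi [0.5742 0.0787 0.015 ]
NLi [0.4017 0.0342 0.016 ]
NRi [ 0.437 -0.14   0.016]
NRi0 [ 0.4356 -0.1428  0.    ]
NLpin [0.3896 0.043  0.016 ]
NRpin [ 0.4291 -0.152   0.016 ]
FLpin [0.5827 0.0923 0.016 ]
```

View pics/w3d.png

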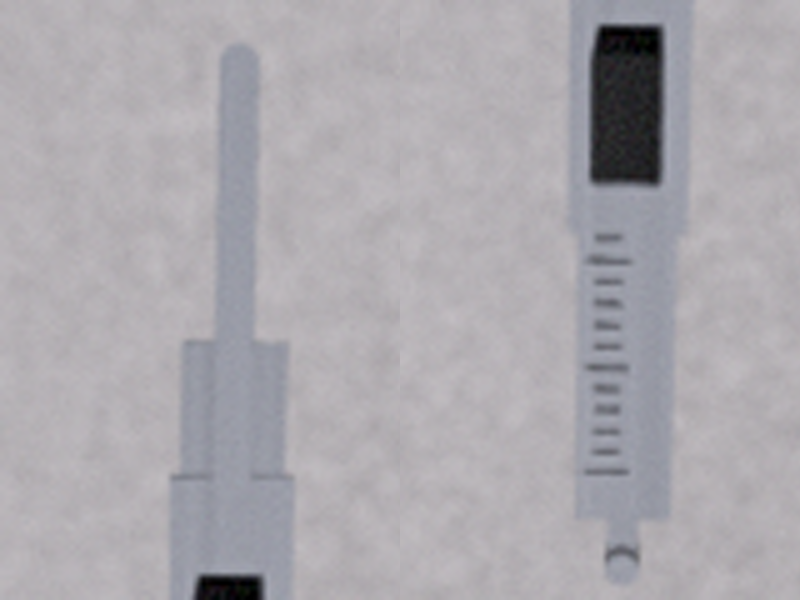

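```bash
python3 - <<'E'
from h import *
c=load("pics/w3.pkl")
def q(p,right,z):
    u=uncrop((p[0]-(400 if right else 0),p[1]),230,165 if right else 55,5); return ray(c,u,z)
rn=q((240,64),0,.013);bn=q((622,566),1,.011);g=q((626,117),1,.05)
gb=q((630,25),1,.013)
print(rn,bn,g,gb)
d=rn-bn;print("len",np.linalg.norm(d[:2]),"yaw",np.arctan2(d[1],d[0]))
u=d[:2]/np.linalg.norm(d[:2])
print("grip along from rn",(rn-g)[:2]@u,"from bn",(g-bn)[:2]@u, "perp",np.cross(u,(g-rn)[:2]))
print("grip top len", np.linalg.norm(q((626,52),1,.05)-q((626,182),1,.05)))
gg=rn[:2]-u*.1125
print(gg)
row([*gg,.021],np.arctan2(d[1],d[0]))
row([*gg,.10],np.arctan2(d[1],d[0]))
E
```

```text
[0.64138089 0.2512323  0.013     ] [0.42247818 0.3040018  0.011     ] [0.53226597 0.27773936 0.05      ] [0.54400011 0.2749661  0.013     ]
len 0.22517330384387954 yaw -0.2365505021576782
grip along from rn 0.11228825842782038 from bn 0.11288504541605919 perp 0.00019774757842939625
grip top len 0.02532740763041678
[0.53201378 0.27759674]
row [-0.0003, 0.0009, 0.0126, 0.0118, -0.0152, 0.3581] dist mm 179.31827528369186
row [-0.0003, 0.0009, 0.0126, 0.0116, -0.0153, 0.2001] dist mm 100.51873932567601<stdin>:10: DeprecationWarning: Arrays of 2-dimensional vectors are deprecated. Use arrays of 3-dimensional vectors instead. (deprecated in NumPy 2.0)
```

{"fn": "servo_tool", "kwargs": {"moves": [[[0,0,0.0126,0.0118,-0.0152,0.08,0.5],[0,0,0.0126,0.0118,-0.0152,0.16,0.5],[0,0,0.0126,0.0118,-0.0152,0.24,0.5],[0,0,0.0126,0.0118,-0.0152,0.3,0.5],[0,0,0.0126,0.0118,-0.0152,0.34,0.5],[0,0,0.0126,0.0118,-0.0152,0.358,0.5],[0,0,0.0126,0.0118,-0.0152,0.358,0.5],[0,0,0.0126,0.0118,-0.0152,0.358,0.5],[0,0,0.0126,0.0118,-0.0152,0.358,0.5]]]}}

```text
time_s: 2.88
ee_pos: [0.5329, 0.2775, 0.0231]
eef_rot: [-3.139, -0.001, -0.237]
force: [-0.4, -0.2, 0.4]
grip_width: 0.0474
```

```bash
python3 - <<'E'
from h import *
snap("wrist","w4");snap("scene","s4")
row([0.53201378, 0.27759674,.021],-.2366)
E
```

```text
row [-0.0013, -0.0003, -0.0001, -0.0014, 0.0006, 0.0035] dist mm 1.905873804044634
```

View pics/w4.png

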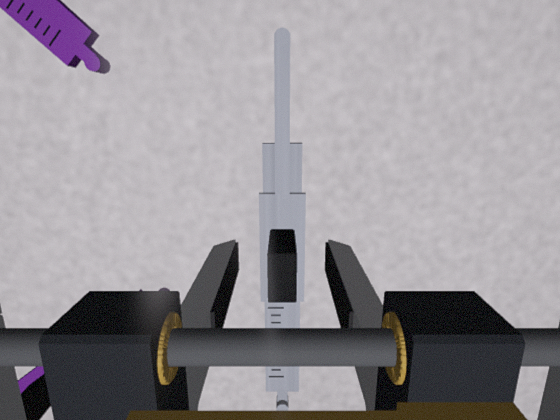

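The grip at (282,265) is centred between the fingers. Now closing.

{"fn": "servo_tool", "kwargs": {"moves": [[[0,0,0,-0.0014,0,0.002,0.8],[0,0,0,-0.0014,0,0.002,1],[0,0,0,-0.0014,0,0.002,1],[0,0,0,-0.0014,0,0.002,1],[0,0,0,-0.0014,0,0.002,1],[0,0,0,-0.0014,0,0.002,1]]], "squeeze": 45}}

```text
time_s: 3.48
ee_pos: [0.5321, 0.2779, 0.0218]
eef_rot: [-3.14, -0.001, -0.237]
force: [-1.4, -0.2, 0.8]
grip_width: 0.0136
```

{"fn": "servo_tool", "kwargs": {"moves": [[[0,0,0,-0.01,0,0,1],[0,0,0,-0.02,0,0,1],[0,0,0,-0.03,0,0,1],[0,0,0,-0.037,0,0,1],[0,0,0,-0.041,0,0,1],[0,0,0,-0.041,0,0,1]]]}}

```text
time_s: 3.98
ee_pos: [0.5116, 0.2829, 0.0217]
eef_rot: [-3.14, -0.0, -0.236]
force: [-0.6, -0.1, -0.3]
grip_width: 0.0137
```

```bash
python3 - <<'E'
from h import *
from station import get_obs;o=get_obs();print(o["force"],o["qpos"])
snap("wrist","w5")
E
```

```text
[-0.58880507 -0.1287236  -0.29222618] [4.41857118e-01 5.83814083e-01 1.57644333e+00 1.46737165e-03
 9.80091549e-01 2.24818344e+00]
```

View pics/w5.png

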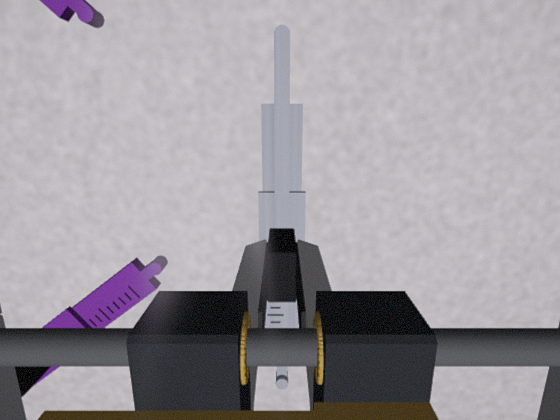

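```bash
python3 - <<'E'
from h import *
row([.4959,-.0245,.09],-.5605)
E
```

```text
row [-0.0012, 0.0001, 0.2063, 0.1131, 0.6047, -0.1376] dist mm 315.2095427532173
```

{"fn": "servo_tool", "kwargs": {"moves": [[[0,0,0,0,0,-0.03,1],[0,0,0,0,0,-0.08,1],[0,0,0.02,0.01,0.05,-0.1376,1],[0,0,0.05,0.03,0.11,-0.1376,1],[0,0,0.09,0.04,0.18,-0.1376,1],[0,0,0.13,0.06,0.26,-0.1376,1],[0,0,0.17,0.08,0.34,-0.1376,1],[0,0,0.2063,0.09,0.42,-0.1376,1],[0,0,0.2063,0.1,0.5,-0.1376,1],[0,0,0.2063,0.1131,0.57,-0.1376,1],[0,0,0.2063,0.1131,0.6047,-0.1376,1],[0,0,0.2063,0.1131,0.6047,-0.1376,1]]]}}

```text
time_s: 5.03
ee_pos: [0.495, -0.0276, 0.0895]
eef_rot: [-3.141, 0.001, -0.564]
force: [-0.3, 0.1, -3.1]
grip_width: 0.0137
```

```bash
python3 - <<'E'
from h import *
from station import get_obs;o=get_obs();print(o["force"],o["moment"],o["time_s"])
snap("wrist","w6");snap("scene","s6");snap("top","t6")
row([.4959,-.0245,.06],-.5605)
E
```

```text
[-0.28715092  0.09649687 -3.1499014 ] [ 0.06864321 -0.04447957 -0.00291824] 5.0333
row [-0.0011, 0.0008, -0.0002, 0.0007, 0.0004, 0.0594] dist mm 29.700712049984755
```

View pics/w6.png

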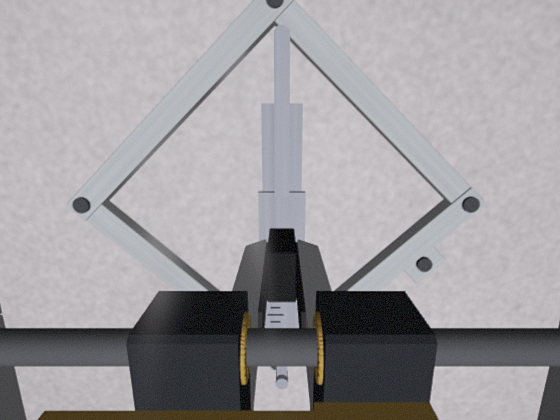

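View pics/s6.png

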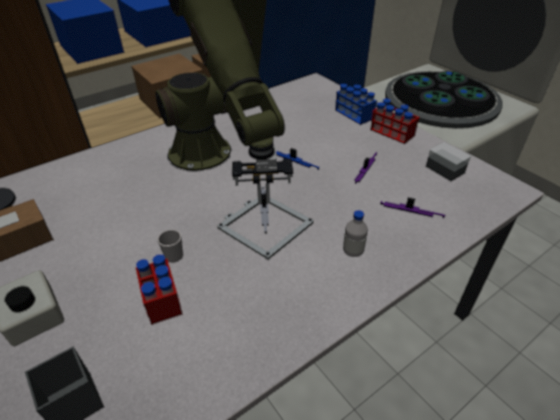

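```bash
python3 - <<'E'
from h import *
i=cv2.imread("pics/w6.png")
f=lambda x,y,w=50,h=50:cv2.resize(i[y:y+h,x:x+w],None,fx=5,fy=5,interpolation=cv2.INTER_CUBIC)
cv2.imwrite("pics/w6c.png",np.hstack([f(75,180),f(255,0),f(430,180)]))
E
```

```text
(no output)
```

View pics/w6c.png

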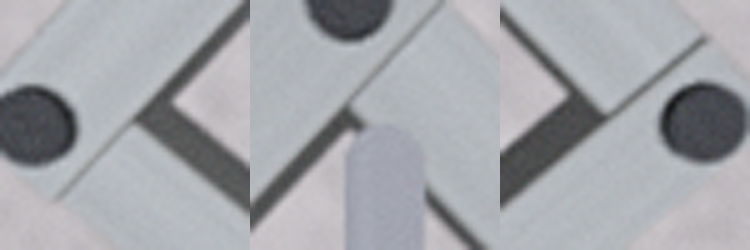

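```bash
python3 - <<'E'
from h import *
c=load("pics/w6.pkl")
P={}
for n,p,o,z in [("FLt",(137,122),(75,180),.014),("FLb",(172,103),(75,180),0),("FRt",(97,108),(255,0),.014),("NRt",(107,118),(430,180),.014),("NRb",(72,97),(430,180),0)]:
    P[n]=ray(c,uncrop(p,*o,5),z);print(n,P[n].round(4))
FL=(P["FLt"]+P["FLb"])[:2]/2;NR=(P["NRt"]+P["NRb"])[:2]/2;FR=P["FRt"][:2]
print("C",(FL+NR)/2,"d2",np.linalg.norm(FL-NR),np.arctan2(*(FL-NR)[::-1]),"far",np.linalg.norm(FL-FR),"right",np.linalg.norm(FR-NR)); NL=FL+NR-FR
print("NL",NL,"d1",np.linalg.norm(FR-NL),np.arctan2(*(FR-NL)[::-1]))
print(FL,FR,NR)
E
```

```text
FLt [0.5747 0.0817 0.014 ]
FLb [0.5751 0.0832 0.    ]
FRt [ 0.6104 -0.0944  0.014 ]
NRt [ 0.4355 -0.1398  0.014 ]
NRb [ 0.4349 -0.1406  0.    ]
C [ 0.50503248 -0.02885601] d2 0.26282184578042905 1.010218345999972 far 0.18032775677146892 right 0.18112206951365242
NL [0.39966412 0.03664461] d1 0.24813561863393405 -0.5561755718509225
[0.57490048 0.08244221] [ 0.61040083 -0.09435662] [ 0.43516447 -0.14015422]
```

```bash
python3 - <<'E'
from h import *
row([.4955,-.0236,.0225],-.558)
E
```

```text
row [-0.0011, 0.0008, -0.0018, -0.0009, -0.0005, 0.1344] dist mm 67.201624065396
```

{"fn": "servo_tool", "kwargs": {"moves": [[[0,0,0,-0.0009,-0.0005,0.04,1],[0,0,0,-0.0009,-0.0005,0.08,1],[0,0,0,-0.0009,-0.0005,0.105,1],[0,0,0,-0.0009,-0.0005,0.12,1],[0,0,0,-0.0009,-0.0005,0.128,1],[0,0,0,-0.0009,-0.0005,0.133,1],[0,0,0,-0.0009,-0.0005,0.133,1]]]}}

```text
time_s: 5.77
ee_pos: [0.4957, -0.0233, 0.0233]
eef_rot: [-3.14, 0.001, -0.56]
force: [-0.3, 0.1, -4.5]
grip_width: 0.0134
```

```bash
python3 - <<'E'
from h import *
from station import get_obs;o=get_obs();print(o["force"],o["moment"],o["time_s"])
snap("wrist","w7")
E
```

```text
[-0.25615877  0.12892337 -4.53711238] [ 0.09303256  0.04990255 -0.01927196] 5.7667
```

View pics/w7.png

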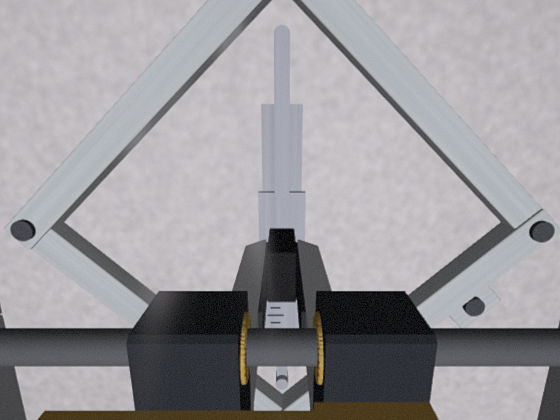

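{"fn": "servo_tool", "kwargs": {"moves": [[[0,0,0,0,0,0.002,1],[0,0,0,0,0,0.003,1],[0,0,0,0,0,0.003,1]]]}}

```text
time_s: 6.07
ee_pos: [0.496, -0.0234, 0.0224]
eef_rot: [-3.139, 0.0, -0.561]
force: [0.5, 0.5, -5.7]
grip_width: 0.0134
```

{"fn": "servo_tool", "kwargs": {"moves": [[[0,0,0,0,0,0.0016,1],[0,0,0,0,0,0.0016,1],[0,0,0,0,0,0.0016,1]]]}}

```text
time_s: 6.32
ee_pos: [0.4961, -0.0235, 0.0218]
eef_rot: [-3.139, -0.0, -0.561]
force: [0.9, -0.5, -5.1]
grip_width: 0.0139
```

{"fn": "servo_tool", "kwargs": {"moves": [[[0,0,0,0,0,0.002,1],[0,0,0,0,0,0.002,1],[0,0,0,0,0,0.002,1]]]}}

```text
time_s: 6.57
ee_pos: [0.4968, -0.0239, 0.0217]
eef_rot: [-3.139, -0.002, -0.561]
force: [-2.2, -3.3, 6.0]
grip_width: 0.0137
```

{"fn": "servo_tool", "kwargs": {"moves": [[[0,0,0,-0.004,0,-0.0008,1],[0,0,0,-0.01,0,-0.0008,1],[0,0,0,-0.016,0,-0.0008,1],[0,0,0,-0.02,0,-0.0008,1],[0,0,0,-0.02,0,-0.0008,1]]]}}

```text
time_s: 6.98
ee_pos: [0.4878, -0.0182, 0.0219]
eef_rot: [-3.139, -0.001, -0.56]
force: [0.1, -0.2, -4.4]
grip_width: 0.0139
```

```bash
python3 - <<'E'
from h import *
from station import get_obs;o=get_obs();print(o["force"],o["moment"],o["time_s"],o["eef_rot"])
snap("wrist","w8")
E
```

```text
[ 0.06497994 -0.16171758 -4.41509709] [ 0.04076968  0.0477733  -0.00701944] 6.9833 [-3.13908619e+00 -1.44774413e-03 -5.60339344e-01]
```

View pics/w8.png

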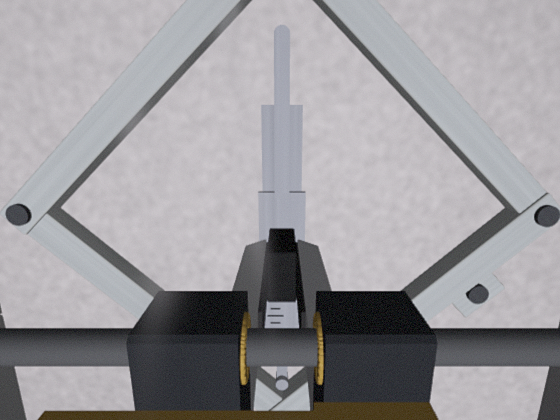

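```bash
python3 - <<'E'
from h import *
crop("w8",232,350,332,412,7,"w8c")
E
```

```text
(no output)
```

View pics/w8c.png

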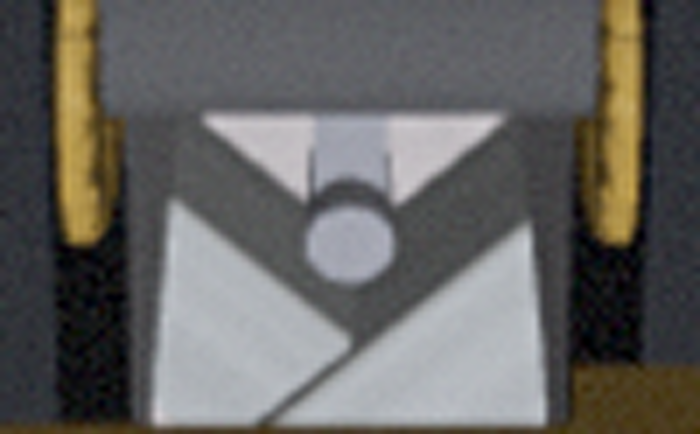

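{"fn": "servo_tool", "kwargs": {"moves": [[[0,0,0,-0.003,0,0,1],[0,0,0,-0.006,0,0,1],[0,0,0,-0.006,0,0,1]]]}}

```text
time_s: 7.28
ee_pos: [0.4853, -0.0166, 0.0219]
eef_rot: [-3.139, -0.001, -0.56]
force: [-0.3, -0.1, -4.3]
grip_width: 0.0137
```

{"fn": "servo_tool", "kwargs": {"moves": [[[0,0,0,-0.002,0,0,1],[0,0,0,-0.003,0,0,1],[0,0,0,-0.003,0,0,1]]]}}

```text
time_s: 7.53
ee_pos: [0.4842, -0.0159, 0.022]
eef_rot: [-3.139, -0.002, -0.56]
force: [1.5, -1.4, -4.4]
grip_width: 0.0138
```

{"fn": "servo_tool", "kwargs": {"moves": [[[0,0,0,-0.001,0,0,1],[0,0,0,-0.001,0,0,1]]]}}

```text
time_s: 7.7
ee_pos: [0.4841, -0.0158, 0.0221]
eef_rot: [-3.139, -0.003, -0.56]
force: [2.0, -2.1, -5.4]
grip_width: 0.0136
```

```bash
python3 - <<'E'
from h import *
snap("wrist","w9")
from station import get_obs;o=get_obs();print(o["force"],o["moment"],o["time_s"],o["ee_pos"])
crop("w9",232,350,332,412,7,"w9c")
E
```

```text
[ 3.63543092 -2.17332135 -4.40643592] [-0.48400205 -0.57536515  0.02861685] 7.75 [ 0.48409096 -0.01578186  0.0221257 ]
```

View pics/w9c.png

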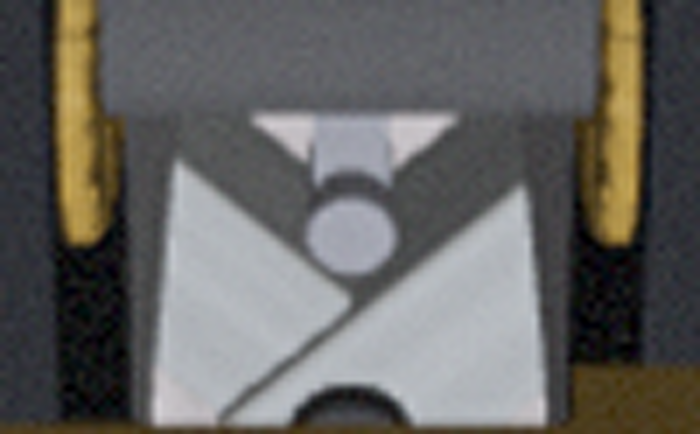

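View pics/w9.png

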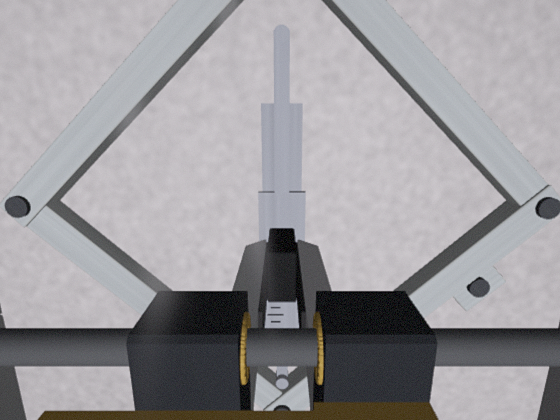

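{"fn": "servo_tool", "kwargs": {"moves": [[[0,0,0,0,0,0.0012,1],[0,0,0,0,0,0.0016,1],[0,0,0,0,0,0.0016,1]]]}}

```text
time_s: 8.0
ee_pos: [0.4843, -0.0158, 0.0217]
eef_rot: [-3.139, -0.003, -0.56]
force: [0.3, -1.8, 3.5]
grip_width: 0.0136
```

{"fn": "servo_tool", "kwargs": {"moves": [[[0,0,0,-0.001,0,-0.0006,1],[0,0,0,-0.002,0,-0.0006,1],[0,0,0,-0.002,0,-0.0006,1],[0,0,0,-0.002,0,-0.0006,1]]]}}

```text
time_s: 8.33
ee_pos: [0.4841, -0.0156, 0.0222]
eef_rot: [-3.138, -0.005, -0.56]
force: [4.9, -5.0, -3.9]
grip_width: 0.0138
```

{"fn": "servo_tool", "kwargs": {"moves": [[[0,0.002,0,0,0,0.0008,1],[0,0.003,0,0,0,0.0012,1],[0,0.003,0,0.0003,0,0.0012,1]]]}}

```text
time_s: 8.58
ee_pos: [0.4843, -0.0157, 0.0218]
eef_rot: [-3.138, -0.01, -0.56]
force: [2.4, -3.6, 1.6]
grip_width: 0.0137
```

{"fn": "servo_tool", "kwargs": {"moves": [[[0,-0.003,0,0,0,0,1],[0,-0.006,0,0.002,0,0,1],[0,-0.006,0,0.006,0,0,1],[0,-0.006,0,0.012,0,0,1],[0,-0.006,0,0.012,0,0,1]]]}}

```text
time_s: 9.0
ee_pos: [0.4896, -0.019, 0.0217]
eef_rot: [-3.138, -0.0, -0.56]
force: [0.0, -1.0, 1.8]
grip_width: 0.0137
```

```bash
python3 - <<'E'
from h import *
snap("wrist","w10")
crop("w10",232,350,332,412,7,"w10c")
E
```

```text
(no output)
```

View pics/w10c.png

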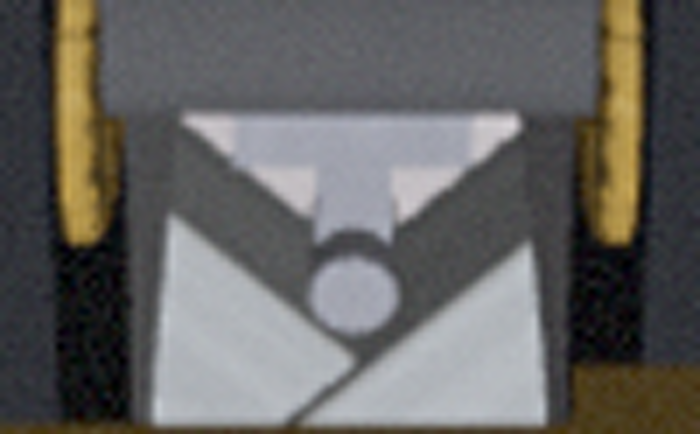

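{"fn": "servo_tool", "kwargs": {"moves": [[[0,0,0,0.01,0,0,1],[0,0,0,0.02,0,0,1],[0,0,0,0.03,0,0,1],[0,0,0,0.038,0,0,1],[0,0,0,0.042,0,0,1],[0,0,0,0.042,0,0,1]]]}}

```text
time_s: 9.55
ee_pos: [0.5078, -0.0304, 0.0217]
eef_rot: [-3.138, -0.001, -0.561]
force: [0.9, 0.2, 0.9]
grip_width: 0.0133
```

```bash
python3 - <<'E'
from h import *
snap("wrist","w11")
crop("w11",232,0,332,62,7,"w11c")
E
```

```text
(no output)
```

View pics/w11c.png

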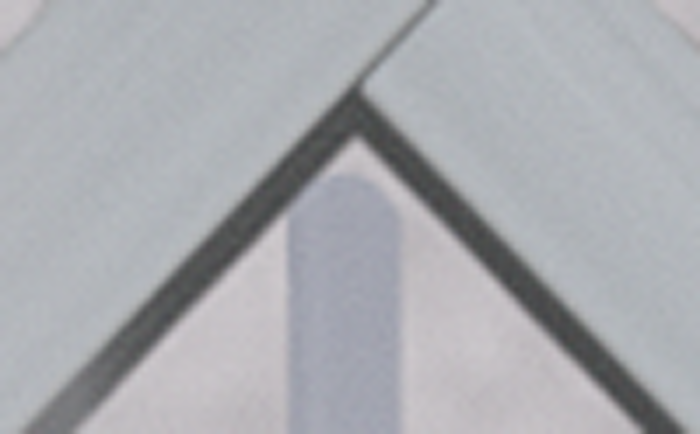

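View pics/w11.png

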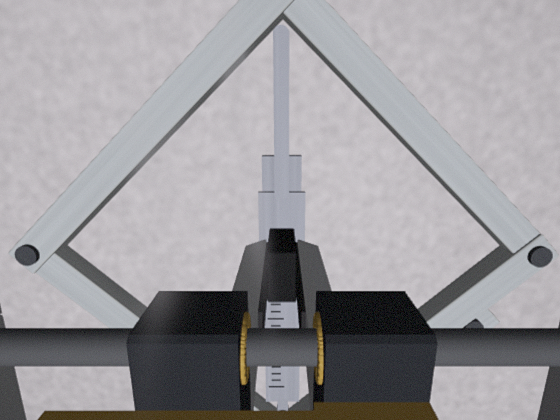

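{"fn": "servo_tool", "kwargs": {"moves": [[[0,0,0.0024,0.001,0.0009,0,1],[0,0,0.0024,0.003,0.0009,0,1],[0,0,0.0024,0.004,0.0009,0,1],[0,0,0.0024,0.004,0.0009,0,1]]]}}

```text
time_s: 9.93
ee_pos: [0.5091, -0.0316, 0.0217]
eef_rot: [-3.138, -0.001, -0.564]
force: [0.7, 1.9, 0.0]
grip_width: 0.0139
```

{"fn": "servo_tool", "kwargs": {"moves": [[[0,0,0,0.001,0,0,1],[0,0,0,0.002,0,0,1],[0,0,0,0.002,0,0,1]]]}}

```text
time_s: 10.18
ee_pos: [0.51, -0.0322, 0.0217]
eef_rot: [-3.138, -0.001, -0.564]
force: [0.7, 1.5, -0.0]
grip_width: 0.0139
```

```bash
python3 - <<'E'
from h import *
snap("wrist","w12")
crop("w12",232,0,332,62,7,"w12c")
E
```

```text
(no output)
```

View pics/w12c.png

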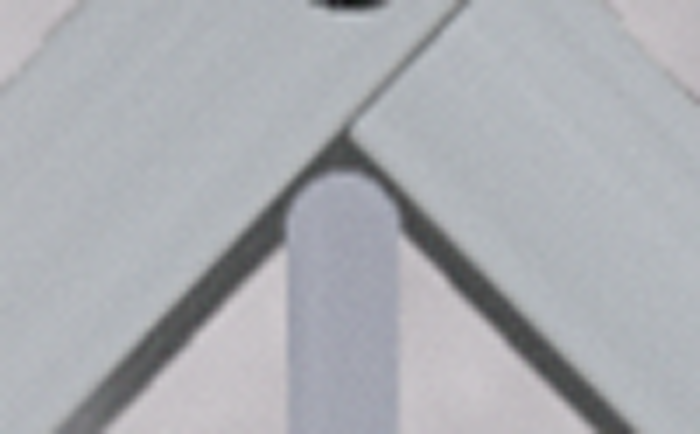

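{"fn": "servo_tool", "kwargs": {"moves": [[[0,0,0,0.001,0,0,1],[0,0,0,0.001,0,0,1]]]}}

```text
time_s: 10.4
ee_pos: [0.5105, -0.0324, 0.0217]
eef_rot: [-3.138, -0.001, -0.564]
force: [0.3, 1.3, 1.6]
grip_width: 0.0137
```

{"fn": "servo_tool", "kwargs": {"moves": [[[0,0,0,0.001,0,0,1],[0,0,0,0.001,0,0,1]]]}}

```text
time_s: 10.57
ee_pos: [0.5108, -0.0327, 0.0217]
eef_rot: [-3.138, -0.001, -0.564]
force: [-1.0, 2.7, 1.9]
grip_width: 0.0133
```

{"fn": "servo_tool", "kwargs": {"moves": [[[0,0,0,0.0008,0,0,1],[0,0,0,0.0014,0,0,1],[0,0,0,0.0014,0,0,1]]]}}

```text
time_s: 10.82
ee_pos: [0.5109, -0.0327, 0.0217]
eef_rot: [-3.138, 0.001, -0.564]
force: [-4.7, 5.1, 4.7]
grip_width: 0.0139
```

{"fn": "servo_tool", "kwargs": {"moves": [[[0,0,0,0.0002,0,0,1],[0,0,0,0.0002,0,0,1],[0,0,0,0.0002,0,0,1]]]}}

```text
time_s: 11.07
ee_pos: [0.5109, -0.0327, 0.0217]
eef_rot: [-3.138, 0.001, -0.564]
force: [-2.8, 3.0, 4.1]
grip_width: 0.014
```

```bash
python3 - <<'E'
from h import *
from station import get_obs;o=get_obs();print(o["force"],o["ee_pos"])
snap("wrist","w13")
i=cv2.imread("pics/w13.png")
f=lambda x,y,w=100,h=60:cv2.resize(i[y:y+h,x:x+w],None,fx=6,fy=6,interpolation=cv2.INTER_CUBIC)
cv2.imwrite("pics/w13c.png",np.vstack([f(232,0,100,45),f(232,360,100,50)]))
E
```

```text
[-2.78330255  3.03999942  4.11158931] [ 0.51086739 -0.03273304  0.02170467]
```

View pics/w13c.png

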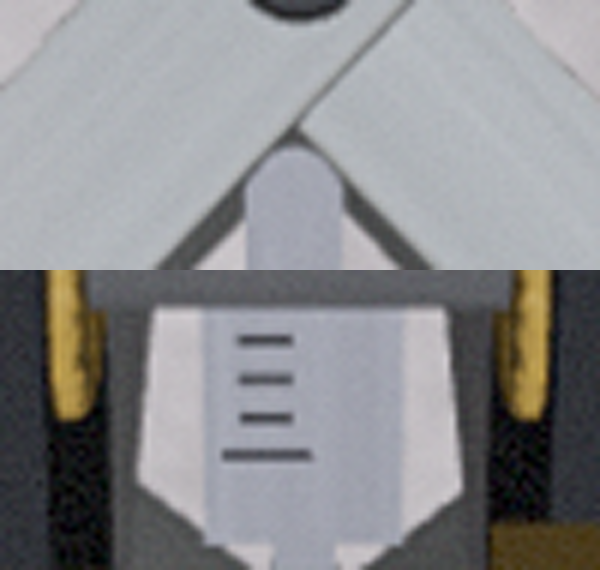

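{"fn": "servo_tool", "kwargs": {"moves": [[[0,0,0,-0.006,0,0,1],[0,0,0,-0.018,0,0,1],[0,0,0,-0.032,0,0,1],[0,0,0,-0.044,0,0,1],[0,0,0,-0.05,0,0,1],[0,0,0,-0.05,0,0,1]]]}}

```text
time_s: 11.62
ee_pos: [0.489, -0.019, 0.0217]
eef_rot: [-3.138, 0.001, -0.564]
force: [-0.2, 0.2, -0.9]
grip_width: 0.0139
```

```bash
python3 - <<'E'
from h import *
from station import get_obs;o=get_obs();print(o["force"],o["ee_pos"])
snap("wrist","w14")
crop("w14",232,350,332,412,7,"w14c")
E
```

```text
[-0.21581301  0.17322938 -0.94382645] [ 0.48902424 -0.01901124  0.02172779]
```

View pics/w14c.png

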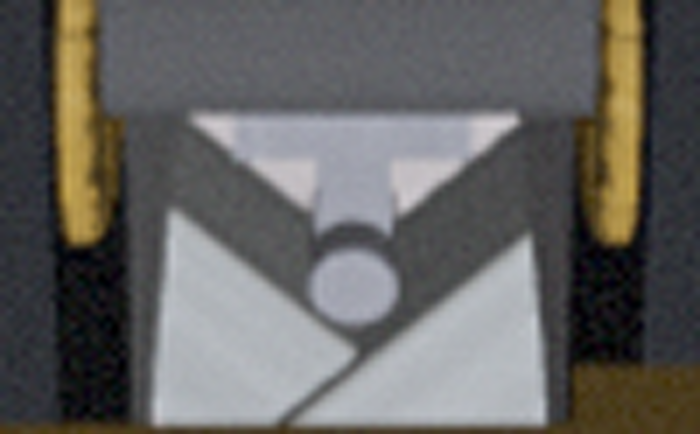

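{"fn": "servo_tool", "kwargs": {"moves": [[[0,0,0,-0.006,0,0,1],[0,0,0,-0.01,0,0,1],[0,0,0,-0.01,0,0,1],[0,0,0,-0.004,0,-0.02,1],[0,0,0,0,0,-0.06,1],[0,0,0,0,0,-0.1,1],[0,0,0,0,0,-0.1,1]]]}}

```text
time_s: 12.25
ee_pos: [0.4911, -0.0197, 0.0751]
eef_rot: [-3.136, -0.003, -0.564]
force: [0.0, 0.0, -4.4]
grip_width: 0.0135
```

```bash
python3 - <<'E'
from h import *
row([.4964,-.0448,.07],1.0088)
E
```

```text
row [-0.0013, -0.0041, -1.0013, 0.0358, 0.0368, 0.0101] dist mm 26.16718652808026
```

{"fn": "servo_tool", "kwargs": {"moves": [[[0,0,-0.07,0.003,0.003,0,1],[0,0,-0.14,0.005,0.005,0,1],[0,0,-0.22,0.008,0.008,0,1],[0,0,-0.3,0.011,0.011,0,1],[0,0,-0.38,0.014,0.014,0,1],[0,0,-0.46,0.017,0.017,0,1],[0,0,-0.54,0.02,0.02,0,1],[0,0,-0.62,0.023,0.023,0,1],[0,0,-0.7,0.026,0.026,0,1],[0,0,-0.78,0.029,0.029,0,1],[0,0,-0.86,0.032,0.032,0,1],[0,0,-0.93,0.0358,0.0368,0,1]]]}}

```text
time_s: 13.25
ee_pos: [0.4959, -0.0448, 0.0741]
eef_rot: [3.141, -0.005, 0.903]
force: [1.0, -0.3, -4.7]
grip_width: 0.0135
```

```bash
python3 - <<'E'
from h import *
row([.4964,-.0448,.06],1.0088)
E
```

```text
row [0.0008, -0.0032, -0.0673, 0.0004, 0.0007, 0.0282] dist mm 14.09476497827952
```

{"fn": "servo_tool", "kwargs": {"moves": [[[0.0008,-0.0032,-0.0673,0.0004,0.0007,0.01,1],[0.0008,-0.0032,-0.0673,0.0004,0.0007,0.0282,1],[0.0008,-0.0032,-0.0673,0.0004,0.0007,0.0282,1],[0.0008,-0.0032,-0.0673,0.0004,0.0007,0.0282,1]]]}}

```text
time_s: 13.58
ee_pos: [0.4958, -0.0447, 0.059]
eef_rot: [-3.14, 0.001, 1.005]
force: [-1.0, -1.2, -4.1]
grip_width: 0.0142
```

```bash
python3 - <<'E'
from h import *
snap("wrist","w15")
row([.4964,-.0448,.0235],1.0088)
E
```

```text
row [-0.0006, 0.0002, -0.002, 0.0002, 0.0006, 0.072] dist mm 36.0078350261124
```

View pics/w15.png

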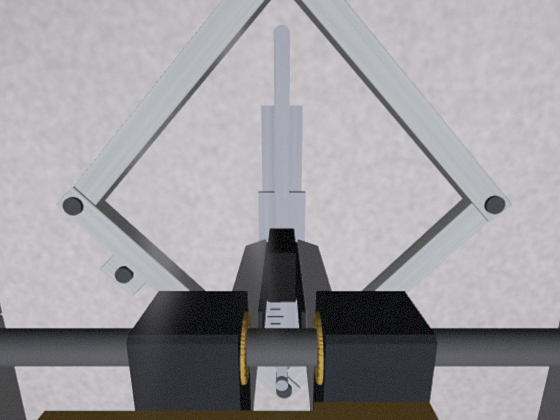

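{"fn": "servo_tool", "kwargs": {"moves": [[[0,0,-0.002,0.0002,0.0006,0.03,1],[0,0,-0.002,0.0002,0.0006,0.05,1],[0,0,-0.002,0.0002,0.0006,0.065,1],[0,0,-0.002,0.0002,0.0006,0.072,1],[0,0,-0.002,0.0002,0.0006,0.073,1],[0,0,-0.002,0.0002,0.0006,0.073,1]]]}}

```text
time_s: 14.13
ee_pos: [0.4965, -0.0448, 0.0231]
eef_rot: [-3.141, 0.0, 1.008]
force: [-0.2, 0.6, -4.1]
grip_width: 0.0138
```

```bash
python3 - <<'E'
from h import *
snap("wrist","w16")
crop("w16",232,350,332,412,7,"w16c")
row([.4964,-.0448,.0225],1.0088)
E
```

```text
row [-0.0004, 0.0001, -0.0001, -0.0002, -0.0004, 0.0017] dist mm 0.8910536618287319
```

View pics/w16c.png

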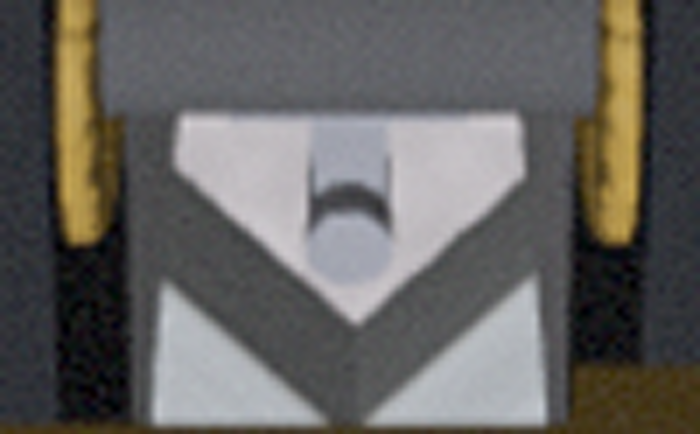

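{"fn": "servo_tool", "kwargs": {"moves": [[[0,0,0,-0.006,0,0.0012,1],[0,0,0,-0.014,0,0.0012,1],[0,0,0,-0.02,0,0.0012,1],[0,0,0,-0.024,0,0.0012,1],[0,0,0,-0.026,0,0.0012,1],[0,0,0,-0.026,0,0.0012,1]]]}}

```text
time_s: 14.68
ee_pos: [0.4896, -0.0561, 0.0228]
eef_rot: [-3.141, 0.0, 1.008]
force: [0.3, -0.1, -4.6]
grip_width: 0.0139
```

```bash
python3 - <<'E'
from h import *
snap("wrist","w17")
crop("w17",232,350,332,412,7,"w17c")
E
```

```text
(no output)
```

View pics/w17c.png

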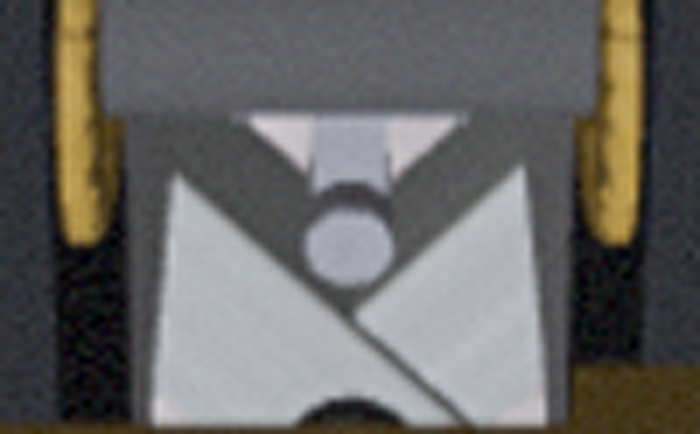

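{"fn": "servo_tool", "kwargs": {"moves": [[[0,0,0,-0.002,0,0,1],[0,0,0,-0.002,0,0,1]]]}}

```text
time_s: 14.9
ee_pos: [0.4892, -0.0568, 0.0229]
eef_rot: [-3.141, 0.0, 1.008]
force: [0.9, 1.1, -6.1]
grip_width: 0.0137
```

{"fn": "servo_tool", "kwargs": {"moves": [[[0,0,0,-0.001,0,0.0008,1],[0,0,0,-0.001,0,0.0008,1]]]}}

```text
time_s: 15.07
ee_pos: [0.489, -0.0573, 0.0225]
eef_rot: [-3.141, -0.0, 1.008]
force: [1.4, 0.1, -4.7]
grip_width: 0.0138
```

{"fn": "servo_tool", "kwargs": {"moves": [[[0,0,0,-0.001,0,0.0008,1],[0,0,0,-0.0016,0,0.0008,1],[0,0,0,-0.0016,0,0.0008,1]]]}}

```text
time_s: 15.32
ee_pos: [0.4887, -0.0579, 0.0221]
eef_rot: [3.142, -0.0, 1.008]
force: [1.4, -0.3, -4.0]
grip_width: 0.0139
```

{"fn": "servo_tool", "kwargs": {"moves": [[[0,0,0,-0.001,0,0.0006,1],[0,0,0,-0.0016,0,0.0006,1],[0,0,0,-0.0016,0,0.0006,1]]]}}

```text
time_s: 15.57
ee_pos: [0.4887, -0.0583, 0.022]
eef_rot: [3.141, -0.001, 1.008]
force: [2.6, 5.2, -4.6]
grip_width: 0.0136
```

```bash
python3 - <<'E'
from h import *
snap("wrist","w18")
crop("w18",232,350,332,412,7,"w18c")
E
```

```text
(no output)
```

View pics/w18c.png

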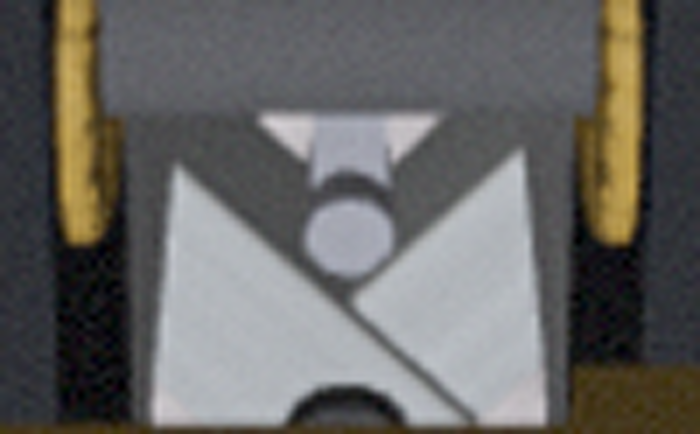

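{"fn": "servo_tool", "kwargs": {"moves": [[[0,0,0,0,0,0.0012,1],[0,0,0,0,0,0.0012,1],[0,0,0,0,0,0.0012,1]]]}}

```text
time_s: 15.87
ee_pos: [0.4889, -0.0583, 0.0217]
eef_rot: [3.14, -0.002, 1.008]
force: [0.1, 4.2, 3.5]
grip_width: 0.0134
```

{"fn": "servo_tool", "kwargs": {"moves": [[[0,0,0,-0.0008,0,-0.0004,1],[0,0,0,-0.0012,0,-0.0004,1],[0,0,0,-0.0012,0,-0.0004,1],[0,0,0,-0.0012,0,-0.0004,1]]]}}

```text
time_s: 16.2
ee_pos: [0.4888, -0.0585, 0.0219]
eef_rot: [3.14, -0.002, 1.008]
force: [3.3, 6.0, -2.9]
grip_width: 0.0135
```

{"fn": "servo_tool", "kwargs": {"moves": [[[0,0,0,0,0,0.0008,1],[0,0,0,0.001,0,0.0008,1],[0,0,0,0.004,0,0.0008,1],[0,0,0,0.012,0,0.0008,1],[0,0,0,0.012,0,0.0008,1]]]}}

```text
time_s: 16.62
ee_pos: [0.4923, -0.053, 0.0217]
eef_rot: [3.14, -0.002, 1.008]
force: [-0.8, 1.4, 5.6]
grip_width: 0.014
```

```bash
python3 - <<'E'
from h import *
snap("wrist","w19")
crop("w19",232,350,332,412,7,"w19c")
E
```

```text
(no output)
```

View pics/w19c.png

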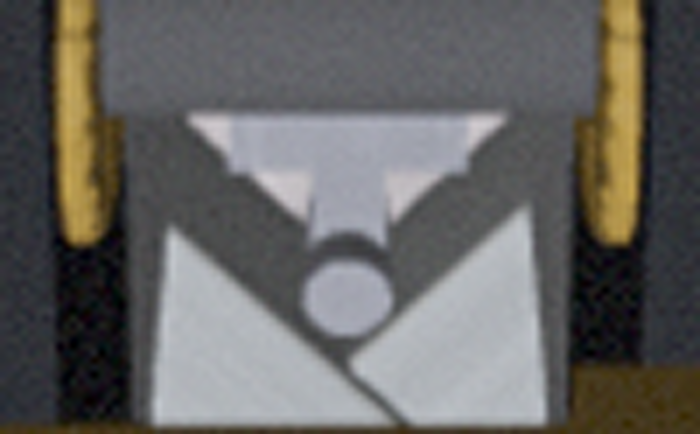

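{"fn": "servo_tool", "kwargs": {"moves": [[[0,0,0,0.01,0,-0.0003,1],[0,0,0,0.024,0,-0.0003,1],[0,0,0,0.04,0,-0.0003,1],[0,0,0,0.054,0,-0.0003,1],[0,0,0,0.064,0,-0.0003,1],[0,0,0,0.069,0,-0.0003,1],[0,0,0,0.069,0,-0.0003,1]]]}}

```text
time_s: 17.25
ee_pos: [0.5109, -0.0233, 0.0218]
eef_rot: [3.14, -0.003, 1.009]
force: [0.3, 0.5, -1.5]
grip_width: 0.0139
```

```bash
python3 - <<'E'
from h import *
snap("wrist","w20")
crop("w20",232,0,332,62,7,"w20c")
E
```

```text
(no output)
```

View pics/w20c.png

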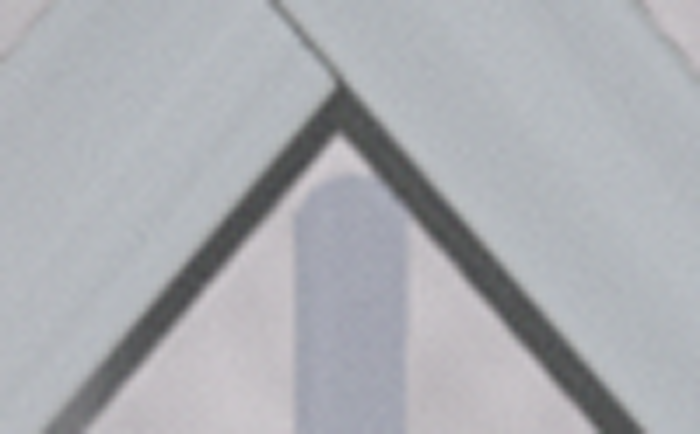

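{"fn": "servo_tool", "kwargs": {"moves": [[[0,0,-0.0018,0.001,-0.0008,0.0004,1],[0,0,-0.0018,0.003,-0.0008,0.0004,1],[0,0,-0.0018,0.0044,-0.0008,0.0004,1],[0,0,-0.0018,0.0044,-0.0008,0.0004,1]]]}}

```text
time_s: 17.63
ee_pos: [0.5117, -0.0216, 0.0217]
eef_rot: [3.14, -0.003, 1.012]
force: [1.5, -0.5, 1.1]
grip_width: 0.0137
```

{"fn": "servo_tool", "kwargs": {"moves": [[[0,0,0,0.0012,0,0,1],[0,0,0,0.0012,0,0,1]]]}}

```text
time_s: 17.8
ee_pos: [0.512, -0.0212, 0.0218]
eef_rot: [3.14, -0.003, 1.011]
force: [-0.0, -0.3, 0.9]
grip_width: 0.0136
```

```bash
python3 - <<'E'
from h import *
snap("wrist","w21")
crop("w21",232,0,332,62,7,"w21c")
E
```

```text
(no output)
```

View pics/w21c.png

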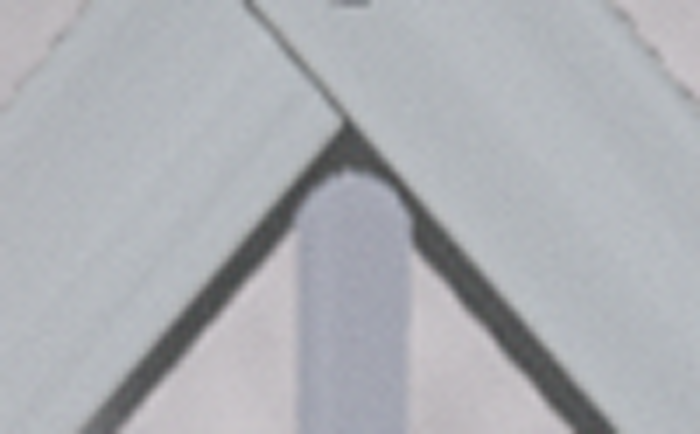

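{"fn": "servo_tool", "kwargs": {"moves": [[[0,0,-0.0008,0.001,-0.0004,0,1],[0,0,-0.0008,0.0012,-0.0004,0,1]]]}}

```text
time_s: 18.02
ee_pos: [0.5122, -0.0205, 0.0218]
eef_rot: [3.14, -0.003, 1.013]
force: [0.3, -1.8, 0.0]
grip_width: 0.0137
```

{"fn": "servo_tool", "kwargs": {"moves": [[[0,0,0,0.001,0,0,1],[0,0,0,0.001,0,0,1]]]}}

```text
time_s: 18.18
ee_pos: [0.5125, -0.0201, 0.0218]
eef_rot: [3.14, -0.003, 1.013]
force: [1.3, -0.1, -0.1]
grip_width: 0.0137
```

{"fn": "servo_tool", "kwargs": {"moves": [[[0,0,0,0.001,0,0,1],[0,0,0,0.001,0,0,1]]]}}

```text
time_s: 18.35
ee_pos: [0.5126, -0.0198, 0.0217]
eef_rot: [3.14, -0.002, 1.013]
force: [-0.5, -2.6, 2.1]
grip_width: 0.0139
```

{"fn": "servo_tool", "kwargs": {"moves": [[[0,0,0,0.0006,0,0,1],[0,0,0,0.0006,0,0,1]]]}}

```text
time_s: 18.52
ee_pos: [0.5126, -0.0198, 0.0217]
eef_rot: [3.14, -0.002, 1.013]
force: [-1.0, -4.1, 1.7]
grip_width: 0.0138
```

Runner nose now bears on the frame at about 4 N. A little more, then hold.

{"fn": "servo_tool", "kwargs": {"moves": [[[0,0,0,0.0004,0,0,1],[0,0,0,0.0006,0,0,1],[0,0,0,0.0006,0,0,1],[0,0,0,0.0006,0,0,1],[0,0,0,0.0006,0,0,1]]]}}

```text
time_s: 18.93
ee_pos: [0.5126, -0.0198, 0.0217]
eef_rot: [3.14, -0.001, 1.013]
force: [-1.9, -4.6, 1.6]
grip_width: 0.0135
```

```bash
python3 - <<'E'
from h import *
from station import get_obs;o=get_obs();print(o["force"],o["ee_pos"])
snap("wrist","w22");snap("scene","s22")
crop("w22",232,0,332,62,7,"w22c")
print(np.linalg.norm(o["ee_pos"][:2]-np.array([.4888,-.0585])))
E
```

```text
[-1.91766126 -4.58171215  1.55401034] [ 0.51263833 -0.01977992  0.02174705]
0.04546988478457105
```

View pics/w22c.png

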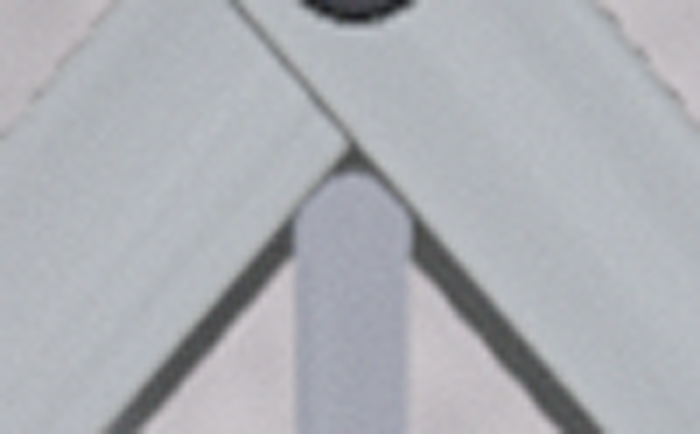

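{"fn": "servo_tool", "kwargs": {"moves": [[[0,0,0,-0.0004,0,0,1],[0,0,0,-0.0004,0,0,1],[0,0,0,-0.0004,0,0,0.6],[0,0,0,-0.0004,0,0,0.5],[0,0,0,-0.0004,0,0,0.5],[0,0,0,-0.0004,0,0,0.5],[0,0,0,-0.0004,0,0,0.5]]]}}

```text
time_s: 19.62
ee_pos: [0.5125, -0.0198, 0.0217]
eef_rot: [3.14, -0.001, 1.013]
force: [-0.3, 0.1, 0.8]
grip_width: 0.0434
```

{"fn": "servo_tool", "kwargs": {"moves": [[[0,0,0,0,0,-0.02,0.5],[0,0,0,0,0,-0.08,0.5],[0,0,0,0,0,-0.15,0.5],[0,0,0,0,0,-0.22,0.5],[0,0,0,-0.06,0,-0.3,0.5],[0,0,0,-0.12,0,-0.36,0.5],[0,0,0,-0.16,0,-0.4,0.5],[0,0,0,-0.16,0,-0.4,0.5],[0,0,0,-0.16,0,-0.4,0.5]]]}}

```text
time_s: 20.37
ee_pos: [0.4698, -0.0885, 0.2236]
eef_rot: [3.137, -0.002, 1.011]
force: [0.8, 0.9, -1.2]
grip_width: 0.0469
```

```bash
python3 - <<'E'
from h import *
snap("wrist","w23");snap("top","t23")
E
```

```text
(no output)
```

View pics/w23.png

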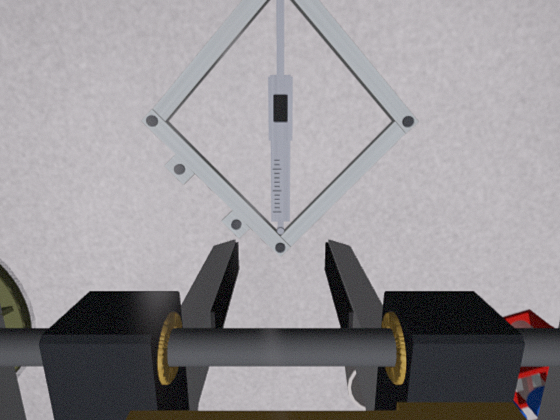

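{"fn": "servo_tool", "kwargs": {"moves": [[[0,0,0,-0.03,0,-0.05,0.5],[0,0,0,-0.06,0,-0.08,0.5],[0,0,0,-0.06,0,-0.08,0.5],[0,0,0,-0.06,0,-0.08,0.5]]]}}

```text
time_s: 20.8
ee_pos: [0.4538, -0.1124, 0.2603]
eef_rot: [-3.141, -0.001, 1.013]
force: [-0.4, -0.3, -0.1]
grip_width: 0.0468
```

```bash
python3 - <<'E'
from h import *
snap("wrist","w24")
i=cv2.imread("pics/w24.png");print(i.shape)
crop("w24",140,0,420,230,2.5,"w24c")
E
```

```text
(420, 560, 3)
```

View pics/w24c.png

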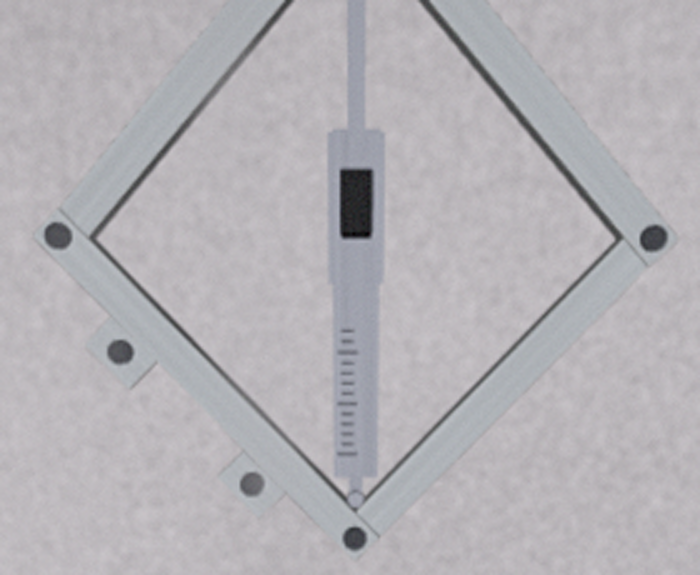

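{"fn": "servo_tool", "kwargs": {"moves": [[[0,0,0,-0.08,0,0,0.5],[0,0,0,-0.16,0,0,0.5],[0,0,0,-0.16,0,0,0.5],[0,0,0,-0.16,0,0,0.5],[0,0,0,-0.16,0,0,0.5]]]}}

```text
time_s: 21.27
ee_pos: [0.4117, -0.1792, 0.2586]
eef_rot: [-3.139, -0.001, 1.013]
force: [0.1, -0.7, -0.2]
grip_width: 0.0469
```

```bash
python3 - <<'E'
from h import *
crop("w24",255,175,310,220,12,"w24d")
snap("wrist","w25")
crop("w25",150,0,410,240,2.4,"w25c")
E
```

```text
(no output)
```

View pics/w24d.png

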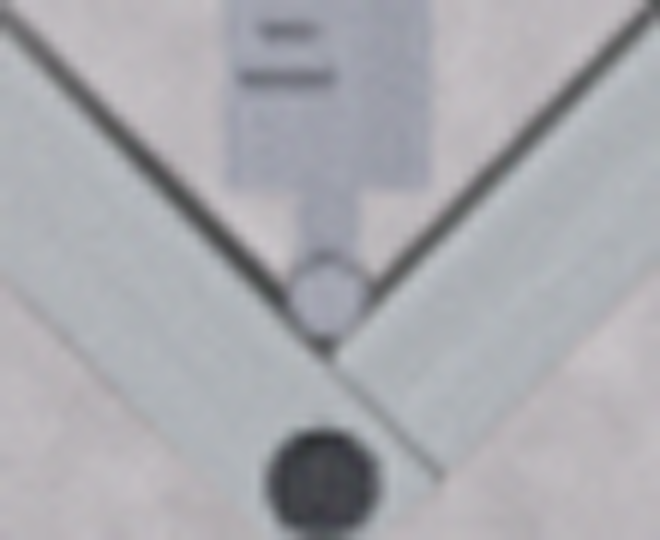

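View pics/w25c.png

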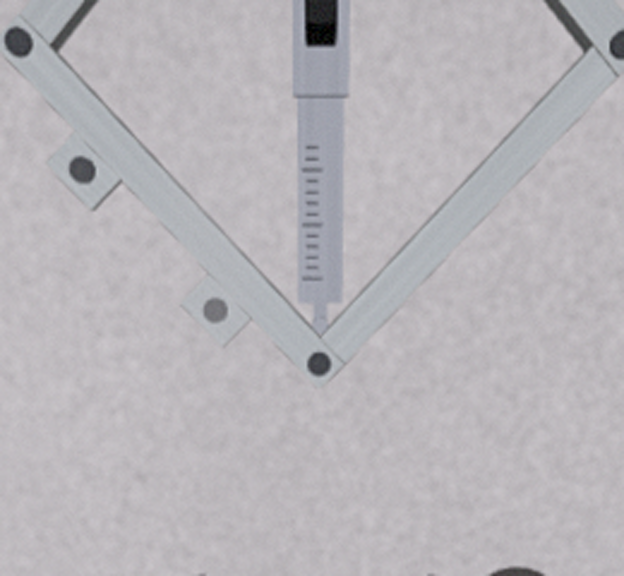

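Beam nose is home in near_right (w24d: nose at (327,297), corner at (330,350)). Next I check the far end from further forward.

{"fn": "servo_tool", "kwargs": {"moves": [[[0,0,0,0.08,0,0,0.5],[0,0,0,0.16,0,0,0.5],[0,0,0,0.24,0,0,0.5],[0,0,0,0.32,0,0,0.5],[0,0,0,0.38,0,0,0.5],[0,0,0,0.4,0,0,0.5],[0,0,0,0.4,0,0,0.5],[0,0,0,0.4,0,0,0.5]]]}}

```text
time_s: 21.98
ee_pos: [0.5173, -0.0085, 0.2585]
eef_rot: [-3.138, -0.0, 1.016]
force: [-0.9, 0.0, 0.1]
grip_width: 0.0471
```

```bash
python3 - <<'E'
from h import *
snap("wrist","w26");snap("scene","s26")
p=proj(load("pics/w26.pkl"),[.5756,.0808,.01])[0];print(p)
x,y=map(int,p);crop("w26",max(x-28,0),max(y-23,0),x+28,y+23,12,"w26d")
E
```

```text
[285.01291169  86.7340126 ]
```

View pics/w26d.png

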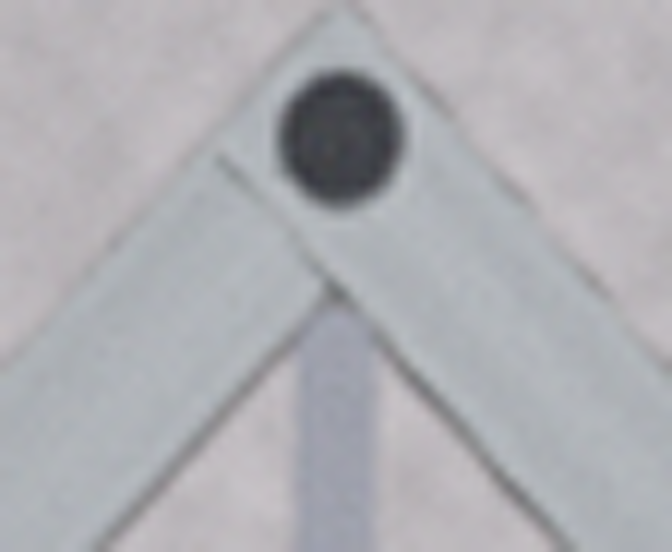

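View pics/w26.png

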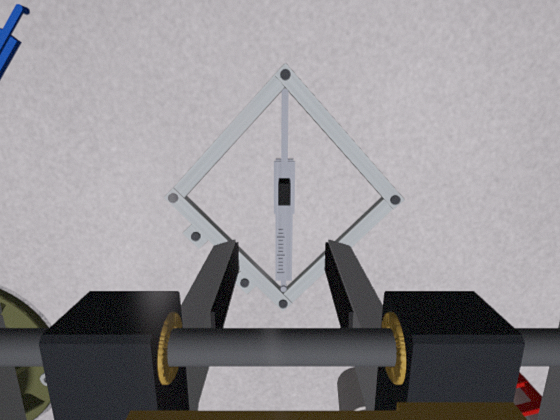

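View pics/s26.png

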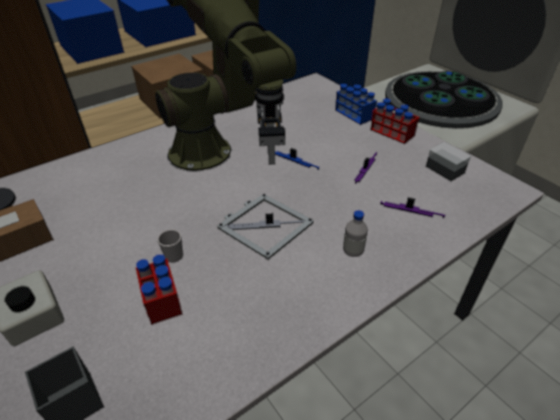

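Runner nose is home in far_left (w26d: tip at (337,305), against both bars). The rule lies from near_right to far_left, and the robot is clear of it.

```bash
python3 -c "
from station import hand_in;print(hand_in())"
```

```text
the job is handed in; nothing more can be done
None
```

The frame is not square. I measured both diagonals in the order asked, and the rule now lies in the longer one, near_right to far_left. It is extended with both noses in their corners and let go.

| Diagonal | Runner extension | Inner diagonal (approx.) | Pressure at beam nose | Pressure at runner nose |
|---|---|---|---|---|
| near_left to far_right | 31.6 mm | 248 mm | 4–7 N | 4–7 N |
| near_right to far_left | 45.5 mm | 261.5 mm | 4–7 N | 4–5 N |

The difference of about 14 mm means the frame is skewed about 3 degrees, with the far bar shifted to the left. The two lengths fit the 180 mm sides.

- **How the readings were taken:** they are the tool's travel from the rule pressed home shut to the runner nose bearing on its corner, not the rule's own scale. The noses were pressed one after the other: the beam nose with the rule shut, then the runner nose with the beam held only by friction. On the first diagonal, a picture after the reading showed the beam nose still in its corner.
- **Last checks:** close wrist-camera pictures after release showed each nose against both bars of its corner. The gripper was clear of the rule, the measured contact forces stayed under about 7 N, and the arm's clock stood at about 22 s of the 72 s. I did not handle the rack, bottle, beaker or look-alikes.
- **Disagreement:** the second reading is about 0.5 mm longer than I predicted from the first. That is within the measuring error.

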